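# Sort the hinge and the offcut

### The job

Two alike plywood boxes stand on the bench, one already holding a cabinet hinge and the other an oak offcut. Put the loose cabinet hinge from the bench into the box with the hinge, and the loose oak offcut into the box with the offcut, each lying level inside its box, not leaning on the rim or on the piece already there.

Things in the scene. Friction and masses are not known exactly. Their poses are not given: they have to be found in the camera images.
- hinge: loose grey metal cabinet hinge, 56 x 84 (y) x 22 mm, lying cup down. Origin: centre of underside; z up. Arm 18 mm wide in x, top at z = 20, from y = -42 to +18; below it a foot plate 40 wide, 3 thick, y = -34 to -10; cup of 35 mm diameter, 10 high, centred at y = +24, its flange 56 wide. Pinch the arm across x at y = -10 mm, fingertips 5 mm or more over the bench
- offcut: loose oak offcut, a plain block 40 (x) x 110 (y) x 22 mm (z), lying flat. Origin: centre of its underside; z up, y along its length. Not to be confused with the cork-and-paper sanding block (larger) or the push block (with bow handle)
- hardware_box: open plywood box holding one cabinet hinge, fixed; left or right on the bench. 220 (x) x 150 (y) x 45 mm high outside, walls and floor 6 mm. Origin: centre of its underside, on the bench; x along its length, roughly away from the robot; z up. The hinge in it (22 mm high, does not move) lies across the far end, beyond x = +40 mm; the rest is empty
- wood_box: open plywood box holding one oak offcut, fixed; left or right on the bench. 220 (x) x 150 (y) x 45 mm high outside, walls and floor 6 mm. Origin: centre of its underside, on the bench; x along its length, roughly away from the robot; z up. The offcut in it (22 mm high, does not move) lies across the far end, beyond x = +56 mm; the rest is empty
Mind the look-alikes: they are no part of the job. What is shaped like the hinge but turquoise is not meant.

How it is judged:
By the outcome, as a careful person would: the job done as asked, in the order asked, and still so for the second after the job is handed in, with the robot touching nothing.
It also fails if it takes over 58 s, if anything falls off the work surface, if the arm or the gripper's body presses on something with over 40 N, if the wrist force passes 120 N, or if a joint passes its speed limit or range.

### The arm

A 6-joint arm with a two-finger parallel gripper is mounted at the origin on a cart in front of the work surface, level with it; the furniture and walls round the work are solid. World frame = base frame: x ahead of the robot, y to its left, z up, the work surface at z = 0. Lengths are in mm, angles in degrees, forces in N, time in s.
With the tool pointing down it reaches from about 350 to 850 mm from the base axis. Payload 8.1 kg.
Tool frame: the origin (TCP) lies between the finger pads; the fingertips stand r.nose_length ahead of it and the grasp point (between the pads) lies 3 mm ahead of it (r.nose_length is the distance from the TCP to the fingertips, in mm); x points along the fingers, y is the direction in which the jaws open and shut, and the axes are right-handed (so a half turn about x gives the same grasp; the last joint's range is limited). The gripper opens to 85 mm and grips with 20 to 120 N. Pads are 22 mm wide; open, the fingers measure 114 mm over their backs; the gripper's body (76 mm by 85 mm) begins 54 mm behind the grasp point. The pads swing forward as they close: fully open they stand 13 mm farther back than shut.
Start: joints at [-79.721, 7.471, 85.268, -0, 87.261, -4.893], TCP at [157.05, -579.086, 224.492] pointing down, gripper open.
Joint ranges: [-169.43, 169.43], [-51.17, 129.36], [1.28, 143.12], [-76.62, 256.62], [0, 156.53], [-152.29, 152.29]. Speed limits (degrees/s): [136.94, 136.94, 159.86, 180, 180, 180].

### API

Orientations are given as [roll, pitch, yaw] about the fixed x, y, z axes, in that order (R = Rz(yaw) Ry(pitch) Rx(roll)).
In Python, from bench import sense, optics, order, r gives the robot as it stands.
- The arm moves only by the tool carry_out, never from a script. Its argument "commands" is one flat list of numbers, 7 for each row, row after row: the shift along the tool's x, y, z in m, then the turn, a rotation vector about the tool's x, y, z in degrees, then the closure, from -1 (fully open) to 1 (shut), so that 0 is half open. A call has 1 to 12 rows; each row is the pose to reach, as a shift and turn from the pose measured when the call began, along the tool's axes at that moment; what a row does not reach only later rows make up. A row lasts 1/8 s, in which the tool goes at most 62.5 mm and 10.7 degrees, less where a joint would pass 70% of its speed; a pose out of reach is approached as far as the arm can. A call with a gripper value outside its range is refused whole. The fingers move at their own pace and stop on an object; "grip_force" is the grip in N (left out, the last holds). Time passes only in rows, so rows that repeat a pose let the fingers close. It gives the time, the measured TCP pose, the force and the opening at its end, in the units of the state.
- sense(): the state, without advancing time (a new reading comes with each control period).
- optics.snapshot(name): name is "side" or "top"; returns (picture, depth): 420x560x3 uint8, red, green, blue; 420x560 float32, mm along the optical axis (not along the pixel's ray), 0 where there is no reading.
- optics.calibration(name): a dict with "mtx" (3x3 intrinsics, pixels), "k1" (the pictures are not rectified: a ray, as slopes to the right and down, at radius r is drawn at 1 + k1 r^2 times it, then the intrinsics apply), "extrinsics" (4x4, takes a point from camera to world coordinates). Camera axes: x right, y up, looking along -z (the intrinsics and any distortion apply to the point x, -y, -z); pixel columns grow to the right and rows downward; lengths in mm; the calibration is good to about 2 mm. A picture is of the moment at which its call begins. calibration takes no time and is no camera call.
- order.hand_in(): hands the job in, once; it reports no verdict.
The state is a dict: "time": time; "joint_pos": joint angles; "qd": joint speeds; "joint_efforts": joint torques, N m; "tool_pos": TCP position; "tcp_rot": TCP orientation; "ft_force": force on the tool from outside, world axes, zero at the start; "wrist_torque": the same for the moment, N m; "finger_gap": finger opening in mm.
Only numpy, scipy, OpenCV 4.12 (cv2) and the standard library are available. Lean on these libraries where they do the work, as an engineer would, in place of code of your own. Each camera call takes 0.05 s, during which the arm holds its last target. There are 200 camera calls.

## Working session

There is one attempt and no reset: what is moved stays moved. The work goes in short steps, Python scripts to look and compute and a tool call to move; the robot and the scene stay as the last step left them, time stands still between calls to the robot, and variables do not carry over. Pictures are saved under pics/ and viewed, about 8 in all and at most 12, crops included, and the job is handed in when it is done.

Besides the shell and the picture viewer there is one more tool, called after "Request:" as a command line: name --argument value ..., lists and objects as JSON in quotes. carry_out: Moves the arm, as the interface text tells. Its arguments: {"type":"object","properties":{"commands":{"type":"array","items":{"type":"number"}},"grip_force":{"type":"number"}},"required":["commands"]}

```bash
mkdir -p pics; ls; cat > h.py <<'E'
from bench import sense, optics, order, r
import numpy as np, cv2
def cloud(name):
    im,d=optics.snapshot(name); c=optics.calibration(name)
    K=np.array(c["mtx"]);E=np.array(c["extrinsics"]);k=c["k1"]
    v,u=np.mgrid[0:420,0:560]
    p=cv2.undistortPoints(np.stack([u,v],-1).reshape(-1,1,2).astype(np.float64),K,np.array([k,0,0,0.]),None,None,None) if False else cv2.undistortPointsIter(np.stack([u,v],-1).reshape(-1,1,2).astype(np.float64),K,np.array([k,0,0,0.]),None,None,(3,50,1e-9))
    p=p.reshape(420,560,2)
    P=np.stack([p[...,0]*d,-p[...,1]*d,-d],-1)@E[:3,:3].T+E[:3,3]
    P[d==0]=np.nan
    return im,P
def save(n,im): cv2.imwrite("pics/"+n,im[...,::-1])
E
python3 - <<'E'
from h import *
print(r.nose_length, sense())
for n in("top","side"):
    im,P=cloud(n); save(n+"0.png",im); np.savez(n+"0.npz",im=im,P=P)
    print(n,optics.calibration(n), [P[y,x].round() for y,x in((100,100),(210,280),(300,450))])
E
```

```text
pics
22.0 {'time': 0.0, 'joint_pos': array([-7.97203470e+01,  7.51555220e+00,  8.53318520e+01,  1.51482444e-03,
        8.72603735e+01, -4.89248393e+00]), 'qd': array([-0.03672293,  0.10304323,  0.00829343, -0.06456849, -0.0193853 ,
       -0.00185408]), 'joint_efforts': array([ 9.76492374e-04, -5.69402468e+01, -5.00544655e+01, -1.73047324e-04,
        1.49689091e-02, -1.78253487e-05]), 'tool_pos': array([ 156.96594475, -578.50919353,  223.41515031]), 'tcp_rot': array([-95.69673432,  89.89221169,  99.4753288 ]), 'ft_force': array([-0.43169831, -0.08898246,  0.23134237]), 'wrist_torque': array([-0.04602162, -0.00310248,  0.02303078]), 'finger_gap': 85.34659343947152}
top {'mtx': array([[413.55162272,   0.        , 278.81232517],
       [  0.        , 413.55162272, 209.55395529],
       [  0.        ,   0.        ,   1.        ]]), 'k1': -0.1094286662015803, 'extrinsics': array([[ 9.40960433e-02,  9.70133097e-01, -2.23579312e-01,
         3.41779293e+02],
       [-9.95561350e-01,  9.12684056e-02, -2.29711904e-02,
        -4.77716739e+00],
       [-1.87938474e-03,  2.24748420e-01,  9.74415012e-01,
         9.91398594e+02],
       [ 0.00000000e+00,  0.00000000e+00,  0.00000000e+00,
         1.00000000e+00]])} [array([823., 525.,   9.]), array([569.,  16.,  -1.]), array([ 386., -411.,    0.])]
side {'mtx': array([[399.34794598,   0.        , 278.15564064],
       [  0.        , 399.34794598, 215.74008184],
       [  0.        ,   0.        ,   1.        ]]), 'k1': -0.09263396865558428, 'extrinsics': array([[-9.45685526e-01,  1.91953630e-01, -2.62359849e-01,
         2.54282494e+02],
       [-3.24928116e-01, -5.83039913e-01,  7.44638287e-01,
         7.68410489e+02],
       [-1.00302414e-02,  7.89441742e-01,  6.13743538e-01,
         6.64808447e+02],
       [ 0.00000000e+00,  0.00000000e+00,  0.00000000e+00,
         1.00000000e+00]])} [array([1118., -113.,  236.]), array([542., -63.,   1.]), array([ 90., 128.,   2.])]
```

View pics/top0.png

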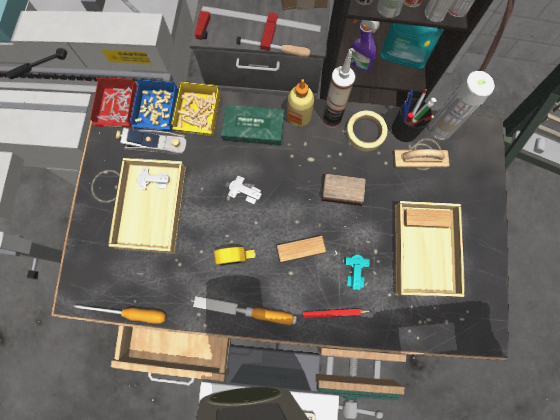

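View pics/side0.png

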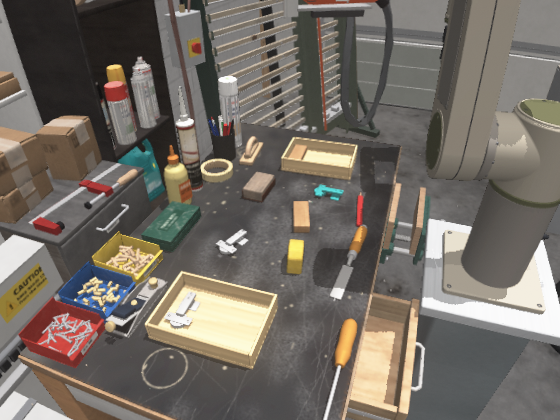

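Top view: the loose grey hinge is at (243,188), and its turquoise look-alike is at (357,272). The oak block is at (301,249); it could be confused with the sanding block at (344,188) or the push block at (422,158). The hardware box with the grey hinge is on the left at (147,205), and the wood box is on the right at (430,248). The side view agrees.

```bash
python3 - <<'E'
from h import *
D=np.load("top0.npz");im=D["im"];P=D["P"]
def seg(name,u0,u1,v0,v1,zlo,zhi):
    m=np.zeros(im.shape[:2],bool);m[v0:v1,u0:u1]=1
    m&=(P[...,2]>zlo)&(P[...,2]<zhi)
    n,l,s,c=cv2.connectedComponentsWithStats(m.astype(np.uint8)); k=1+s[1:,4].argmax(); m=l==k
    q=P[m]; rc=cv2.minAreaRect(q[:,:2].astype(np.float32))
    print(name,m.sum(),"z",np.percentile(q[:,2],[5,50,95]).round(1),"rect",np.round(rc[0],1),np.round(rc[1],1),round(rc[2],1),"mean",q.mean(0).round(1))
    return q,rc
seg("offcut",268,335,228,268,12,40)
seg("sand",315,372,168,208,8,60)
q,rc=seg("hinge",220,268,170,205,5,40)
q,rc=seg("hingearm",220,268,170,205,15,40)
seg("hbox",95,200,145,265,36,52)
seg("wbox",385,475,190,305,36,52)
seg("hinge-in",130,178,160,195,15,34)
seg("offcut-in",400,455,200,230,15,34)
a=cv2.resize(im[160:280,210:380],None,fx=4,fy=4,interpolation=cv2.INTER_CUBIC); save("crop1.png",a)
E
```

```text
offcut 802 z [18.8 22.  24.8] rect [476.2 -42.2] [ 40.7 110.2] 17.5 mean [475.3 -42.2  21.8]
sand 1134 z [18.5 33.9 36.9] rect [ 631.6 -133.5] [101.1  64.7] 87.9 mean [ 627.6 -132.5   32.3]
hinge 371 z [ 9.1 15.4 22.9] rect [614.2 106.8] [79.8 54.3] 89.1 mean [608.6 113.5  16. ]
hingearm 182 z [17.  20.7 23.4] rect [604.8  97.6] [62.3 21. ] 69.4 mean [603.1  96.8  20.5]
hbox 954 z [37.1 43.9 47.4] rect [545.4 337. ] [221.3 152. ] 1.3 mean [547.1 337.3  43.4]
wbox 996 z [37.5 43.6 47.1] rect [ 501.9 -347. ] [221.5 152. ] 3.0 mean [ 503.7 -347.7   43.2]
hinge-in 334 z [16.1 22.9 29.4] rect [615.4 338.3] [53.6 81.7] 4.0 mean [613.6 344.2  22.7]
offcut-in 794 z [21.2 27.6 30.5] rect [ 577.4 -343.1] [ 41.6 111. ] 2.5 mean [ 576.2 -341.6   27.2]
```

View pics/crop1.png

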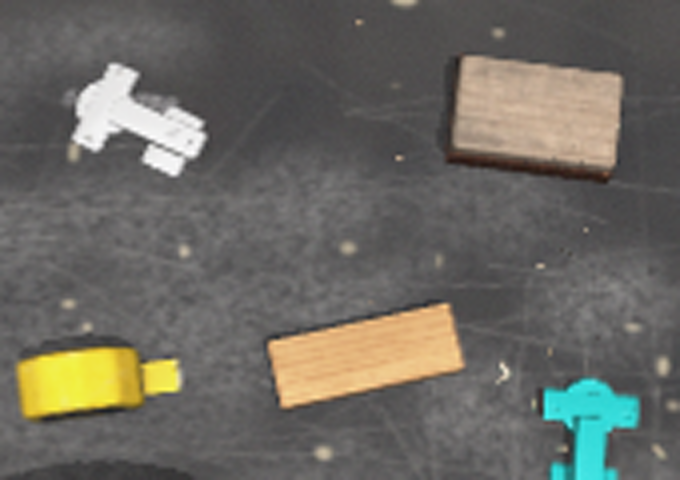

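The crop confirms the grey hinge at crop (140,120), cup to the upper left, and the plain oak block at crop (365,355). Both sizes match (62x21 arm, 110x41 block). The hinge goes first.

```bash
cat > plan.py <<'E'
from h import *
from scipy.spatial.transform import Rotation as Ro
import sys
def rel(p,jaw):
    s=sense(); R0=Ro.from_euler("xyz",s["tcp_rot"],degrees=True)
    best=None
    for a in(jaw,jaw+180):
        y=np.array([np.cos(np.radians(a)),np.sin(np.radians(a)),0]); x=np.array([0,0,-1.]); z=np.cross(x,y)
        w=(R0.inv()*Ro.from_matrix(np.stack([x,y,z],1))).as_rotvec(degrees=True)
        if best is None or np.linalg.norm(w)<np.linalg.norm(best): best=w
    d=R0.inv().apply(np.array(p)-s["tool_pos"])/1000
    print("shift",d.round(4),"turn",best.round(1)," t",s["time"],"gap",round(s["finger_gap"],1),"pos",s["tool_pos"].round(1),"F",s["ft_force"].round(1),"j",s["joint_pos"].round(0))
a=list(map(float,sys.argv[1:]))
for i in range(0,len(a),4): rel(a[i:i+3],a[i+3])
E
python3 plan.py 605.5 99.5 120 -20.6
```

```text
shift [ 0.1045 -0.5369 -0.6104] turn [-54.2  -0.    0.1]  t 0.1 gap 85.4 pos [ 156.9 -578.6  223.5] F [-0.2  0.8 -0.1] j [-80.   8.  85.  -0.  87.  -5.]
```

Request:
carry_out --commands '[0.0, -0.537, -0.61, -54.2, 0, 0, -0.2, 0.0, -0.537, -0.61, -54.2, 0, 0, -0.2, 0.0, -0.537, -0.61, -54.2, 0, 0, -0.2, 0.0, -0.537, -0.61, -54.2, 0, 0, -0.2, 0.0, -0.537, -0.61, -54.2, 0, 0, -0.2, 0.0, -0.537, -0.61, -54.2, 0, 0, -0.2, 0.0, -0.537, -0.61, -54.2, 0, 0, -0.2, 0.0, -0.537, -0.61, -54.2, 0, 0, -0.2, 0.0, -0.537, -0.61, -54.2, 0, 0, -0.2, 0.0, -0.537, -0.61, -54.2, 0, 0, -0.2, 0.0, -0.537, -0.61, -54.2, 0, 0, -0.2, 0.0, -0.537, -0.61, -54.2, 0, 0, -0.2]' --grip_force 40

```text
time: 1.6
tool_pos: [571.0, 48.7, 224.2]
tcp_rot: [-135.6, 89.9, 113.8]
ft_force: [-0.4, -0.5, 1.2]
finger_gap: 51.1
```

```bash
python3 plan.py 605.5 99.5 90 -20.6
```

```text
shift [ 0.1342  0.0145 -0.0595] turn [-0.  -0.1  0.1]  t 1.6 gap 51.1 pos [571.   48.7 224.2] F [-0.4 -0.5  1.2] j [-0.  3. 90.  0. 87. 20.]
```

Request:
carry_out --commands '[0.05, 0.0145, -0.0595, 0, 0, 0, -0.2, 0.1, 0.0145, -0.0595, 0, 0, 0, -0.2, 0.134, 0.0145, -0.0595, 0, 0, 0, -0.2, 0.134, 0.0145, -0.0595, 0, 0, 0, -0.2, 0.134, 0.0145, -0.0595, 0, 0, 0, -0.2]'

```text
time: 2.22
tool_pos: [606.4, 99.3, 91.9]
tcp_rot: [163.2, 89.9, 52.5]
ft_force: [-0.3, -0.6, -0.1]
finger_gap: 51.3
```

```bash
python3 - <<'E'
from h import *
im,P=cloud("side"); im2,_=cloud("top")
a=cv2.resize(im[170:310,150:330],(540,420),interpolation=cv2.INTER_CUBIC);b=cv2.resize(im2[150:225,205:280],(250,250))
o=np.zeros((420,800,3),np.uint8);o[:,:540]=a;o[:250,545:795]=b;save("c2.png",o)
E
python3 plan.py 605.5 99.5 30 -20.6
```

```text
shift [ 0.0632 -0.002   0.0007] turn [-0.  -0.2 -0.2]  t 2.325 gap 51.6 pos [607.4  99.3  93.3] F [0.5 0.  0.5] j [ 4. 15. 91.  0. 74. 25.]
```

View pics/c2.png

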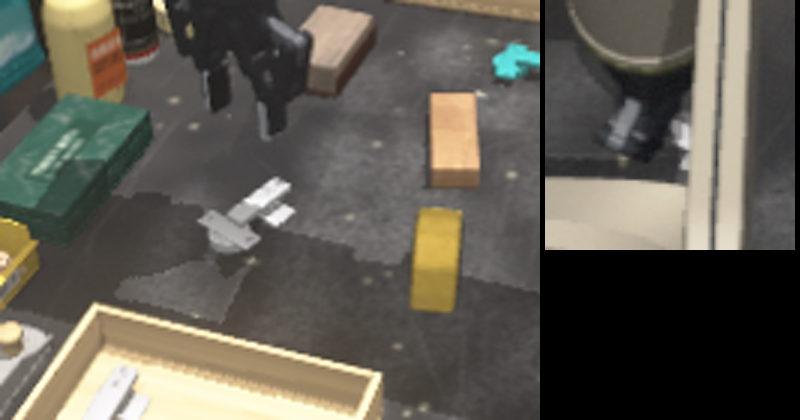

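The side crop shows the open fingers at crop (212,95) and (268,125), above the hinge at (250,210). I'll check this by projection.

```bash
cat >> h.py <<'E'
def proj(name,p):
    c=optics.calibration(name);E=np.linalg.inv(np.array(c["extrinsics"]));q=E[:3,:3]@np.array(p,float)+E[:3,3]
    q=np.array([q[0],-q[1],-q[2]]); return cv2.projectPoints(q.reshape(1,1,3),np.zeros(3),np.zeros(3),np.array(c["mtx"]),np.array([c["k1"],0,0,0.]))[0].ravel()
E
python3 - <<'E'
from h import *
f=lambda p:((proj("side",p)-[150,170])*3).round()
y=np.array([.936,-.352,0])
for n,p in dict(tip=[607,99,71],tipA=np.array([607,99,71])+30*y,tipB=np.array([607,99,71])-30*y,arm=[605.5,99.5,20],tail=[594,69,20],cup=[617,131,10]).items(): print(n,f(p))
im,P=cloud("side")
m=np.zeros((420,560),bool);m[225:255,215:250]=1
q=P[m&(P[...,2]>14.5)&(P[...,2]<30)];print(len(q),q.mean(0),cv2.minAreaRect(q[:,:2].astype(np.float32)))
E
```

```text
tip [247. 151.]
tipA [220. 136.]
tipB [274. 166.]
arm [253. 200.]
tail [280. 180.]
cup [225. 230.]
155 [601.81753567 100.80665045  19.88366271] ((597.4535522460938, 105.93592834472656), (71.07183837890625, 39.991912841796875), 65.19486236572266)
```

```bash
python3 - <<'E'
from h import *
im,P=cloud("side")
q=P[160:225,200:260].reshape(-1,3); q=q[(np.abs(q[:,0]-607)<70)&(np.abs(q[:,1]-99)<60)&(q[:,2]>35)]
print(len(q),np.percentile(q[:,2],[0,1,3,5]))
for z in range(50,130,10):
    s=q[(q[:,2]>z)&(q[:,2]<z+10)]
    if len(s): print(z,len(s),s.min(0).round(),s.max(0).round(),"jaw",np.percentile((s[:,:2]-[607,99])@[.936,-.352],[2,50,98]).round(),"perp",np.percentile((s[:,:2]-[607,99])@[.352,.936],[2,50,98]).round())
print(sense()["tool_pos"])
E
```

```text
1698 [102.97242863 108.22226188 114.50625038 119.10783024]
100 23 [574.  81. 103.] [635. 120. 110.] jaw [-34.  25.  27.] perp [-9.  4. 11.]
110 67 [568.  78. 110.] [645. 120. 120.] jaw [-41.  24.  32.] perp [-10.   5.  12.]
120 63 [568.  80. 120.] [645. 122. 130.] jaw [-41. -26.  37.] perp [-9.  6. 12.]
[607.09024442  99.32767277  92.81504546]
```

The depth puts the fingertips around z = 103, but the TCP reading implies about 75. I'll go down part way and measure again.

Request:
carry_out --commands '[0.02, -0.002, 0, 0, 0, 0, -0.2, 0.045, -0.002, 0, 0, 0, 0, -0.2, 0.045, -0.002, 0, 0, 0, 0, -0.2, 0.045, -0.002, 0, 0, 0, 0, -0.2]'

```text
time: 2.92
tool_pos: [605.4, 100.1, 48.0]
tcp_rot: [138.5, 89.8, 27.9]
ft_force: [-0.2, -0.2, 0.5]
finger_gap: 51.4
```

```bash
python3 - <<'E'
from h import *
im,P=cloud("side"); s=sense(); print(s["tool_pos"],s["ft_force"],s["finger_gap"])
q=P[160:250,200:260].reshape(-1,3); q=q[(np.abs(q[:,0]-607)<70)&(np.abs(q[:,1]-99)<60)&(q[:,2]>30)]
print(len(q),np.percentile(q[:,2],[0,1,3,5]))
from scipy.spatial.transform import Rotation as Ro
R=Ro.from_euler("xyz",s["tcp_rot"],degrees=True).as_matrix();print(R.round(2))
# FK sanity: is it consistent?
save("c3.png",cv2.resize(im[150:270,160:320],(800,600),interpolation=cv2.INTER_CUBIC))
E
```

```text
[605.98603879 100.15023236  48.67102413] [ 0.23742456  0.01168648 -0.01158665] 51.31793115931459
2196 [59.18760708 65.97027138 73.74143853 80.87540061]
[[ 0.    0.94 -0.35]
 [ 0.   -0.35 -0.94]
 [-1.    0.   -0.  ]]
```

View pics/c3.png

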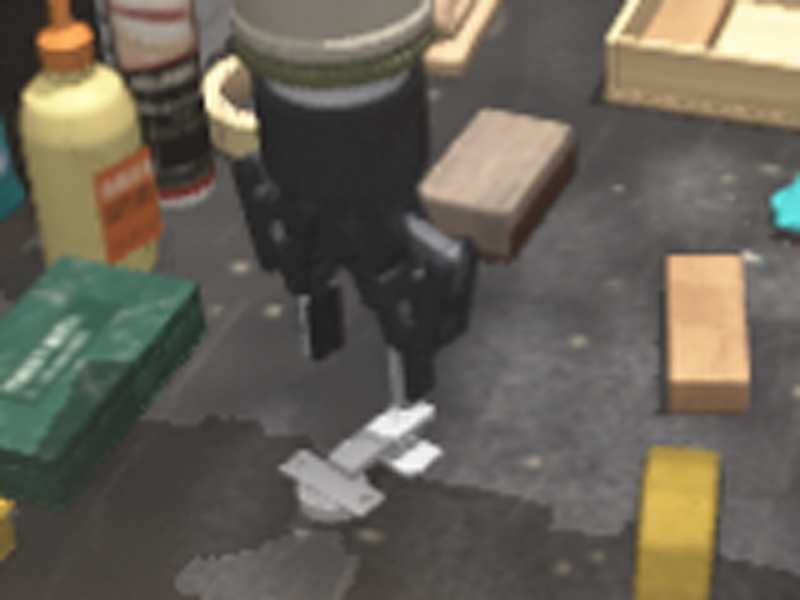

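The fingertips are at crop (322,355) and (415,395), clearly above the hinge, so the real clearance is more than the TCP reading implies. I'll keep going down in checked steps.

```bash
python3 - <<'E'
from h import *
im,P=cloud("side"); y=np.array([.936,-.352,0]); c=np.array([605.7,100,0])
for z in (35,45,55,65): print(z,[proj("side",c+[0,0,z]+k*y).round(1) for k in(28,0,-28)])
np.set_printoptions(linewidth=200,suppress=True)
for u,v in((224,221),(224,218),(224,215),(243,228),(243,225),(243,221)): print(u,v,P[v,u].round(1))
E
```

```text
35 [array([225.7, 227.5]), array([233.7, 232.1]), array([242. , 236.8])]
45 [array([225.3, 224.4]), array([233.4, 228.9]), array([241.7, 233.6])]
55 [array([224.9, 221.2]), array([233.1, 225.8]), array([241.4, 230.4])]
65 [array([224.6, 218. ]), array([232.7, 222.5]), array([241.1, 227.2])]
224 221 [631.   96.2  60.5]
224 218 [630.7  95.1  69.1]
224 215 [630.1  94.3  77.8]
243 228 [571.1 117.4  70.7]
243 225 [570.2 118.1  80.5]
243 221 [569.8 117.1  91.7]
```

Request:
carry_out --commands '[0.01, 0, 0, 0, 0, 0, -0.2, 0.018, 0, 0, 0, 0, 0, -0.2, 0.018, 0, 0, 0, 0, 0, -0.2, 0.018, 0, 0, 0, 0, 0, -0.2]'

```text
time: 3.52
tool_pos: [606.3, 100.2, 30.9]
tcp_rot: [131.5, 89.7, 20.9]
ft_force: [0.2, -0.5, 0.2]
finger_gap: 51.2
```

```bash
python3 - <<'E'
from h import *
im,P=cloud("side"); s=sense(); print(s["tool_pos"],s["ft_force"],s["finger_gap"])
b=P.copy()
D=np.load("side0.npz")["P"]
m=(np.abs(P[...,0]-606)<60)&(np.abs(P[...,1]-100)<45)&(np.linalg.norm(P-D,axis=-1)>15)&(P[...,2]<75)
q=P[m]
for z in range(0,75,6):
    s=q[(q[:,2]>z)&(q[:,2]<z+6)]
    if len(s): j=(s[:,:2]-[606,100])@[.936,-.352];p=(s[:,:2]-[606,100])@[.352,.936];print(z,len(s),"A",np.round([j[j>0].min(initial=99),j[j>0].max(initial=0)]),"B",np.round([j[j<0].min(initial=0),j[j<0].max(initial=-99)]),"perp",p.min().round(),p.max().round())
E
```

```text
[606.40822705 100.21448876  31.05974297] [-0.04559444  0.08779411 -0.22311017] 50.95294558210634
36 3 A [26. 27.] B [-31. -31.] perp -8.0 6.0
42 19 A [24. 28.] B [-34. -27.] perp -11.0 11.0
48 33 A [23. 31.] B [-40. -26.] perp -11.0 12.0
54 35 A [24. 38.] B [-40. -28.] perp -9.0 13.0
60 32 A [24. 35.] B [-41. -26.] perp -10.0 12.0
66 32 A [24. 32.] B [-42. -31.] perp -9.0 12.0
72 16 A [23. 29.] B [-37. -29.] perp -11.0 12.0
```

Request:
carry_out --commands '[0.007, 0, 0, 0, 0, 0, -0.2, 0.014, 0, 0, 0, 0, 0, -0.2, 0.02, 0, 0, 0, 0, 0, -0.2, 0.025, 0, 0, 0, 0, 0, -0.2, 0.025, 0, 0, 0, 0, 0, -0.2]'

```text
time: 4.2
tool_pos: [606.0, 100.2, 5.3]
tcp_rot: [134.8, 89.7, 24.2]
ft_force: [-0.3, 1.5, -0.0]
finger_gap: 51.2
```

```bash
cat > tips.py <<'E'
from h import *
import sys
im,P=cloud("side"); s=sense(); print(s["time"],s["tool_pos"],s["ft_force"],s["finger_gap"])
D=np.load("side0.npz")["P"]; x,y=s["tool_pos"][:2]; a=np.radians(float(sys.argv[1])); Y=[np.cos(a),np.sin(a)];X=[-np.sin(a),np.cos(a)]
m=(np.abs(P[...,0]-x)<60)&(np.abs(P[...,1]-y)<45)&(np.linalg.norm(P-D,axis=-1)>12)&(P[...,2]<65)
q=P[m]
for z in range(-6,60,4):
    s=q[(q[:,2]>z)&(q[:,2]<z+4)]
    if len(s): j=(s[:,:2]-[x,y])@Y;p=(s[:,:2]-[x,y])@X;print(z,len(s),"A",np.round([j[j>0].min(initial=99),j[j>0].max(initial=0)]),"B",np.round([j[j<0].min(initial=0),j[j<0].max(initial=-99)]),"perp",p.min().round(),p.max().round())
save(sys.argv[2],cv2.resize(im[190:270,180:290],(825,600),interpolation=cv2.INTER_CUBIC)[:,:800])
E
python3 tips.py -20.6 c4.png
```

```text
4.25 [606.36071563 100.25463627   5.79702922] [ 0.0792762  -0.44856634 -0.41375194] 51.17460993437025
14 5 A [24. 26.] B [-33. -33.] perp -3.0 9.0
18 18 A [23. 32.] B [-37. -27.] perp -12.0 11.0
22 16 A [22. 31.] B [-39. -28.] perp -8.0 12.0
26 22 A [24. 27.] B [-41. -32.] perp -9.0 11.0
30 21 A [25. 38.] B [-42. -28.] perp -11.0 11.0
34 19 A [24. 38.] B [-41. -28.] perp -8.0 11.0
38 22 A [24. 38.] B [-42. -29.] perp -9.0 11.0
42 28 A [23. 29.] B [-41. -25.] perp -11.0 12.0
46 18 A [24. 33.] B [-40. -27.] perp -10.0 11.0
50 17 A [24. 27.] B [-42. -29.] perp -12.0 11.0
54 21 A [23. 32.] B [-40. -28.] perp -9.0 12.0
58 19 A [25. 45.] B [-53. -29.] perp -11.0 12.0
```

Request:
carry_out --commands '[0, 0, 0, 0, 0, 0, 1, 0, 0, 0, 0, 0, 0, 1, 0, 0, 0, 0, 0, 0, 1, 0, 0, 0, 0, 0, 0, 1, 0, 0, 0, 0, 0, 0, 1, 0, 0, 0, 0, 0, 0, 1]' --grip_force 50

```text
time: 5.0
tool_pos: [606.8, 100.3, 6.3]
tcp_rot: [129.6, 89.7, 18.9]
ft_force: [-0.2, 0.7, 4.9]
finger_gap: 16.4
```

```bash
python3 tips.py -20.6 c5.png
```

```text
5.05 [606.84912781 100.2910969    6.2878342 ] [ 0.11414496 -0.63810188  5.73302206] 16.02693898397236
-2 10 A [1. 3.] B [-21.  -4.] perp -45.0 23.0
10 6 A [ 7. 28.] B [  0. -99.] perp 22.0 45.0
14 4 A [ 7. 24.] B [-15. -15.] perp 4.0 42.0
18 13 A [ 5. 14.] B [-21. -15.] perp -5.0 22.0
22 13 A [ 6. 14.] B [-23. -19.] perp -3.0 11.0
26 15 A [ 6. 22.] B [-23. -20.] perp -7.0 10.0
30 19 A [ 6. 11.] B [-23.  -9.] perp -7.0 11.0
34 20 A [ 6. 15.] B [-23.  -9.] perp -5.0 11.0
38 22 A [ 6. 13.] B [-24. -11.] perp -5.0 11.0
42 18 A [ 8. 21.] B [-23. -11.] perp -5.0 12.0
46 16 A [ 7. 15.] B [-24. -10.] perp -4.0 11.0
50 14 A [ 7. 15.] B [-24. -11.] perp -3.0 11.0
54 14 A [ 8. 41.] B [-23. -11.] perp 4.0 13.0
58 24 A [ 9. 34.] B [-37. -11.] perp -8.0 14.0
```

View pics/c5.png

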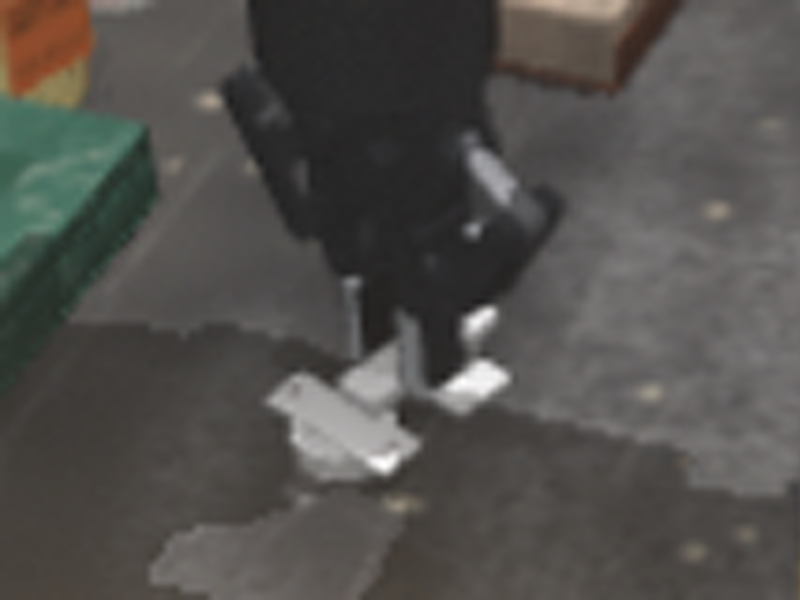

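The fingers straddle the arm of the hinge at crop (390,370), gap 16 mm. Lifting.

Request:
carry_out --commands '[-0.02, 0, 0, 0, 0, 0, 1, -0.06, 0, 0, 0, 0, 0, 1, -0.11, 0, 0, 0, 0, 0, 1, -0.12, 0, 0, 0, 0, 0, 1, -0.12, 0, 0, 0, 0, 0, 1]'

```text
time: 5.68
tool_pos: [606.7, 100.1, 127.6]
tcp_rot: [125.9, 89.5, 15.3]
ft_force: [-0.4, -0.7, -1.5]
finger_gap: 16.4
```

```bash
python3 tips.py -20.6 c6.png | head -1;  python3 plan.py 513 327 126 1.3; python3 - <<'E'
from h import *
im,P=cloud("side"); save("c7.png",cv2.resize(im[140:260,160:320],(800,600),interpolation=cv2.INTER_CUBIC))
E
```

```text
5.725 [605.62725142 100.01728043 125.80052194] [ 0.24567005 -0.24243373 -1.33672575] 16.203110504665574
shift [-0.0002 -0.1667 -0.1798] turn [-21.9  -0.2  -0.3]  t 5.725 gap 16.2 pos [605.6 100.  125.8] F [ 0.2 -0.2 -1.3] j [ 5. 13. 90.  0. 77. 25.]
```

View pics/c7.png

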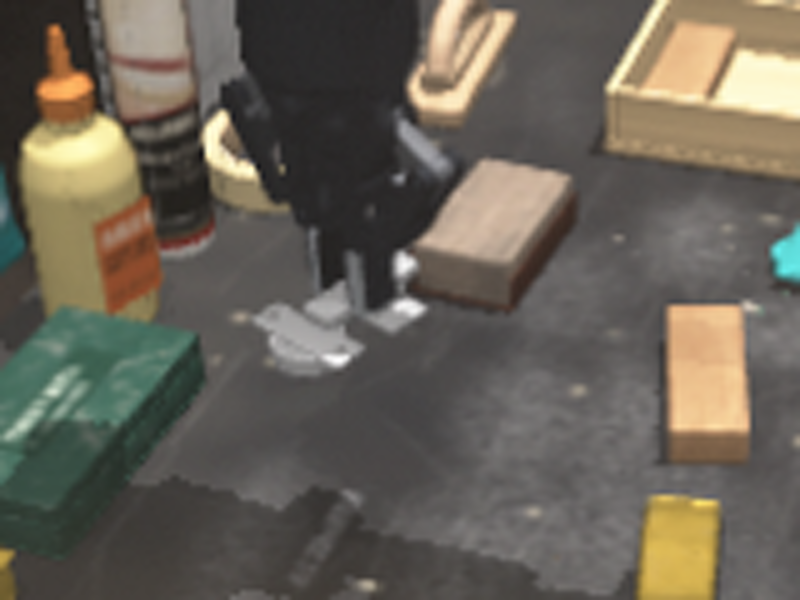

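The hinge is held level in the air at crop (330,310). Now over to the left box.

Request:
carry_out --commands '[0, -0.167, -0.18, -22, 0, 0, 1, 0, -0.167, -0.18, -22, 0, 0, 1, 0, -0.167, -0.18, -22, 0, 0, 1, 0, -0.167, -0.18, -22, 0, 0, 1, 0, -0.167, -0.18, -22, 0, 0, 1, 0, -0.167, -0.18, -22, 0, 0, 1, 0, -0.167, -0.18, -22, 0, 0, 1]'

```text
time: 6.65
tool_pos: [512.4, 325.7, 123.8]
tcp_rot: [108.9, 89.9, 20.1]
ft_force: [0.5, 0.2, -1.4]
finger_gap: 16.5
```

```bash
python3 plan.py 513 327 14 1.3; python3 - <<'E'
from h import *
im,P=cloud("side"); save("c8.png",cv2.resize(im[200:380,120:340],(733,600),interpolation=cv2.INTER_CUBIC))
D=np.load("side0.npz")["P"]
m=(np.abs(P[...,0]-513)<70)&(np.abs(P[...,1]-327)<60)&(np.linalg.norm(P-D,axis=-1)>12)&(P[...,2]<135)
q=P[m]
for z in range(100,140,5):
    s=q[(q[:,2]>=z)&(q[:,2]<z+5)]
    if len(s): print(z,len(s),s.min(0).round(),s.max(0).round())
E
```

```text
shift [ 0.1098  0.0005 -0.0012] turn [-0.  -0.  -0.1]  t 6.65 gap 16.5 pos [512.4 325.7 123.8] F [ 0.5  0.2 -1.4] j [28. 12. 91. -0. 77. 26.]
115 24 [492. 298. 118.] [522. 372. 120.]
120 64 [492. 300. 120.] [526. 376. 125.]
125 245 [483. 343. 125.] [540. 376. 130.]
130 96 [484. 329. 130.] [539. 367. 135.]
```

View pics/c8.png

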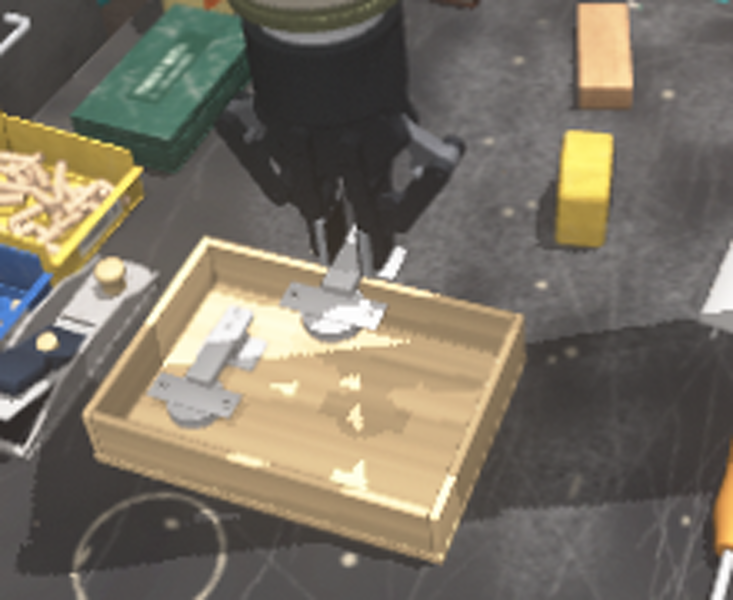

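Hinge is level at crop (335,290) and positioned over the empty part of the box (x 483–540, y 294–378). Lowering.

Request:
carry_out --commands '[0.05, 0, -0.001, 0, 0, 0, 1, 0.09, 0, -0.001, 0, 0, 0, 1, 0.1, 0, -0.001, 0, 0, 0, 1, 0.106, 0, -0.001, 0, 0, 0, 1, 0.109, 0, -0.001, 0, 0, 0, 1, 0.109, 0, -0.001, 0, 0, 0, 1]'

```text
time: 7.45
tool_pos: [513.8, 327.3, 16.6]
tcp_rot: [114.4, 89.7, 25.6]
ft_force: [-0.0, -0.2, -0.2]
finger_gap: 15.8
```

```bash
python3 plan.py 513 327 11 1.3; python3 - <<'E'
from h import *
im,P=cloud("side")
D=np.load("side0.npz")["P"]
m=(np.abs(P[...,0]-513)<35)&(np.abs(P[...,1]-337)<45)&(np.linalg.norm(P-D,axis=-1)>6)&(P[...,2]<35)
q=P[m];print(len(q),np.percentile(q[:,2],[2,10,30,50]))
f=P[(P[...,0]>450)&(P[...,0]<475)&(P[...,1]>300)&(P[...,1]<380)];print("floor",np.median(f[:,2]))
E
```

```text
shift [ 0.0056 -0.0008  0.0003] turn [-0.1 -0.1 -0.2]  t 7.45 gap 15.8 pos [513.8 327.3  16.6] F [-0.  -0.2 -0.2] j [28. 19. 94. -0. 66. 26.]
504 [11.85898553 16.31463116 21.70140271 23.27049955]
floor 361.14417954517893
```

Request:
carry_out --commands '[0.002, 0, 0, 0, 0, 0, 1, 0.004, 0, 0, 0, 0, 0, 1, 0.004, 0, 0, 0, 0, 0, 1]'

```text
time: 7.88
tool_pos: [513.6, 327.3, 12.4]
tcp_rot: [114.3, 89.8, 25.6]
ft_force: [-0.2, -0.1, -1.2]
finger_gap: 16.0
```

Request:
carry_out --commands '[0.001, 0, 0, 0, 0, 0, 1, 0.002, 0, 0, 0, 0, 0, 1, 0.002, 0, 0, 0, 0, 0, 1]'

```text
time: 8.25
tool_pos: [513.7, 327.4, 12.2]
tcp_rot: [112.6, 89.8, 23.8]
ft_force: [-7.5, -5.1, 15.8]
finger_gap: 16.4
```

Contact with the floor at 12.2, as expected. I'll ease off 1 mm, then release and rise.

Request:
carry_out --commands '[-0.001, 0, 0, 0, 0, 0, 1, -0.001, 0, 0, 0, 0, 0, -0.1, -0.001, 0, 0, 0, 0, 0, -0.1, -0.001, 0, 0, 0, 0, 0, -0.1, -0.001, 0, 0, 0, 0, 0, -0.1, -0.03, 0, 0, 0, 0, 0, -0.1, -0.08, 0, 0, 0, 0, 0, -0.1, -0.13, 0, 0, 0, 0, 0, -0.1, -0.17, 0, 0, 0, 0, 0, -0.1]'

```text
time: 9.38
tool_pos: [513.5, 327.3, 184.8]
tcp_rot: [113.8, 89.6, 25.0]
ft_force: [0.8, 0.9, -0.3]
finger_gap: 46.9
```

```bash
python3 - <<'E'
from h import *
im,P=cloud("side"); save("c9.png",cv2.resize(im[260:380,130:290],(800,600),interpolation=cv2.INTER_CUBIC))
E
python3 plan.py 476 -42 185 17.5
```

```text
shift [ 0.0034 -0.048   0.3697] turn [-16.2  -0.2  -0.8]  t 9.425 gap 47.3 pos [515.8 328.6 191.2] F [1.8 1.5 4.4] j [28.  9. 87. -0. 83. 26.]
```

View pics/c9.png

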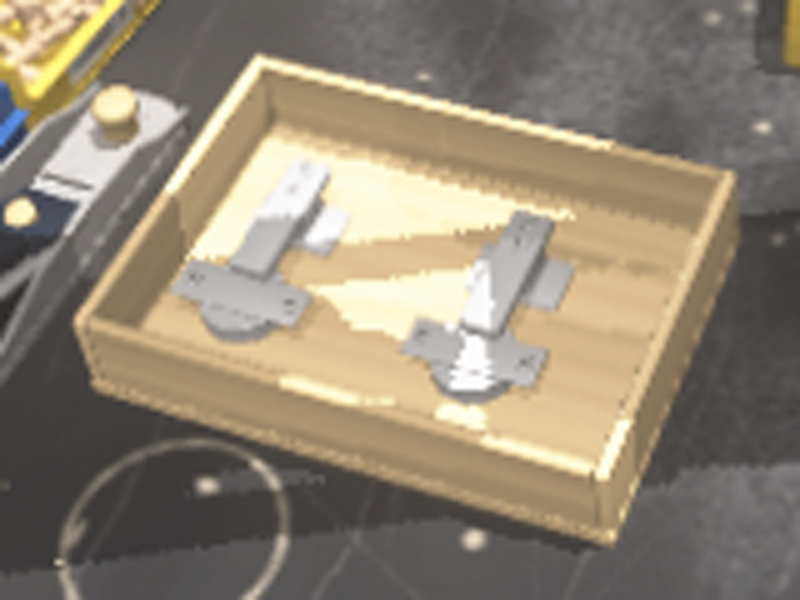

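The hinge lies flat on the box floor at crop (490,300), clear of the walls and of the other hinge. Now the offcut.

Request:
carry_out --commands '[0, -0.048, 0.37, -16, 0, 0, -0.65, 0, -0.048, 0.37, -16, 0, 0, -0.65, 0, -0.048, 0.37, -16, 0, 0, -0.65, 0, -0.048, 0.37, -16, 0, 0, -0.65, 0, -0.048, 0.37, -16, 0, 0, -0.65, 0, -0.048, 0.37, -16, 0, 0, -0.65, 0, -0.048, 0.37, -16, 0, 0, -0.65, 0, -0.048, 0.37, -16, 0, 0, -0.65]'

```text
time: 10.42
tool_pos: [475.9, -42.3, 188.2]
tcp_rot: [101.2, 89.2, 28.3]
ft_force: [-0.2, 0.5, -0.9]
finger_gap: 70.6
```

```bash
python3 plan.py 476 -42 40 17.5
```

```text
shift [ 1.482e-01 -1.900e-03  1.000e-04] turn [-0.3 -0.2 -0.8]  t 10.425 gap 70.6 pos [475.9 -42.3 188.2] F [-0.2  0.5 -0.9] j [-12. -11. 108.   1.  83. -29.]
```

Request:
carry_out --commands '[0.05, 0, 0, 0, 0, -0.8, -0.65, 0.1, 0, 0, 0, 0, -0.8, -0.65, 0.14, 0, 0, 0, 0, -0.8, -0.65, 0.148, 0, 0, 0, 0, -0.8, -0.65, 0.148, 0, 0, 0, 0, -0.8, -0.65]'

```text
time: 11.05
tool_pos: [478.1, -40.4, 40.7]
tcp_rot: [-177.4, 89.8, 109.9]
ft_force: [-0.4, 0.6, 0.9]
finger_gap: 70.4
```

```bash
sed -i 's/range(-6,60,4)/range(-6,80,6)/; s/P\[...,2\]<65/P[...,2]<85/' tips.py; python3 tips.py 17.5 ca.png; python3 plan.py 476 -42 8 17.5
```

```text
11.1 [479.06186274 -40.77616907  41.8078638 ] [-0.41526791 -0.24002427 -0.22025644] 70.41213243047689
54 1 A [34. 34.] B [  0. -99.] perp -4.0 -4.0
60 12 A [34. 44.] B [-49. -38.] perp -4.0 13.0
66 15 A [34. 46.] B [-46. -38.] perp -2.0 14.0
72 15 A [34. 46.] B [-48. -38.] perp -1.0 15.0
78 13 A [34. 46.] B [-50. -37.] perp 1.0 12.0
shift [ 0.0338 -0.0033  0.0003] turn [-0.2 -0.1 -0.1]  t 11.1 gap 70.4 pos [479.1 -40.8  41.8] F [-0.4 -0.2 -0.2] j [-11.  -1. 114.   0.  67. -28.]
```

Request:
carry_out --commands '[0.015, -0.003, 0, 0, 0, 0, -0.65, 0.028, -0.003, 0, 0, 0, 0, -0.65, 0.037, -0.003, 0, 0, 0, 0, -0.65, 0.038, -0.003, 0, 0, 0, 0, -0.65, 0.038, -0.003, 0, 0, 0, 0, -0.65]'

```text
time: 11.72
tool_pos: [476.2, -41.6, 3.8]
tcp_rot: [142.2, 89.9, 69.4]
ft_force: [-0.1, -0.3, -0.2]
finger_gap: 70.4
```

```bash
python3 tips.py 17.5 cb.png
```

```text
11.775 [476.50591998 -41.66267973   4.04411724] [ 1.1646144  -0.09069318 -0.05331325] 70.37436887284531
18 3 A [36. 39.] B [-40. -40.] perp 8.0 9.0
24 8 A [36. 44.] B [-45. -37.] perp 6.0 13.0
30 15 A [36. 47.] B [-48. -37.] perp 5.0 13.0
36 15 A [36. 47.] B [-50. -37.] perp 4.0 13.0
42 14 A [36. 47.] B [-50. -36.] perp 5.0 12.0
48 11 A [36. 47.] B [-49. -36.] perp 5.0 13.0
54 11 A [36. 46.] B [-52. -36.] perp -1.0 14.0
60 14 A [39. 54.] B [-56. -41.] perp 4.0 13.0
66 36 A [34. 64.] B [-58. -38.] perp -11.0 13.0
72 50 A [29. 64.] B [-61. -32.] perp -10.0 16.0
78 26 A [26. 64.] B [-57. -29.] perp -13.0 18.0
```

Request:
carry_out --commands '[0, 0, 0, 0, 0, 0, 1, 0, 0, 0, 0, 0, 0, 1, 0, 0, 0, 0, 0, 0, 1, 0, 0, 0, 0, 0, 0, 1, 0, 0, 0, 0, 0, 0, 1, 0, 0, 0, 0, 0, 0, 1]' --grip_force 60

```text
time: 12.52
tool_pos: [477.3, -41.8, 4.8]
tcp_rot: [106.8, 89.8, 34.1]
ft_force: [0.4, 1.0, 6.6]
finger_gap: 38.4
```

Request:
carry_out --commands '[-0.02, 0, 0, 0, 0, 0, 1, -0.06, 0, 0, 0, 0, 0, 1, -0.11, 0, 0, 0, 0, 0, 1, -0.12, 0, 0, 0, 0, 0, 1, -0.12, 0, 0, 0, 0, 0, 1]'

```text
time: 13.15
tool_pos: [477.3, -42.1, 125.1]
tcp_rot: [95.1, 89.7, 22.4]
ft_force: [-1.1, 0.6, -0.5]
finger_gap: 38.1
```

```bash
python3 plan.py 477 -348 125 3; python3 - <<'E'
from h import *
im,P=cloud("side"); D=np.load("side0.npz")["P"]; s=sense()["tool_pos"]
m=(np.abs(P[...,0]-s[0])<60)&(np.abs(P[...,1]-s[1])<80)&(np.linalg.norm(P-D,axis=-1)>12)&(P[...,2]<150)&(P[...,2]>40)
q=P[m]; print(len(q),np.percentile(q[:,2],[0,2,10])); b=q[q[:,2]<138]; print(b.min(0),b.max(0))
E
```

```text
shift [-0.0004 -0.091   0.292 ] turn [14.3 -0.1 -0.3]  t 13.15 gap 38.1 pos [477.3 -42.1 125.1] F [-1.1  0.6 -0.5] j [-11.  -8. 111.   0.  76. -29.]
534 [120.45128694 122.7235903  130.18743254]
[442.1050539  -38.82826764 120.45128694] [497.50795866  16.13773865 137.88140306]
```

Request:
carry_out --commands '[0, -0.091, 0.292, 14.3, 0, 0, 1, 0, -0.091, 0.292, 14.3, 0, 0, 1, 0, -0.091, 0.292, 14.3, 0, 0, 1, 0, -0.091, 0.292, 14.3, 0, 0, 1, 0, -0.091, 0.292, 14.3, 0, 0, 1, 0, -0.091, 0.292, 14.3, 0, 0, 1, 0, -0.091, 0.292, 14.3, 0, 0, 1, 0, -0.091, 0.292, 14.3, 0, 0, 1]'

```text
time: 14.2
tool_pos: [475.8, -346.1, 121.9]
tcp_rot: [172.0, 89.8, 85.1]
ft_force: [0.1, 0.3, -0.4]
finger_gap: 38.2
```

```bash
python3 plan.py 477 -348 14 3; python3 - <<'E'
from h import *
im,P=cloud("side"); D=np.load("side0.npz")["P"]; s=sense()["tool_pos"]
save("cc.png",cv2.resize(im[70:210,220:400],(771,600),interpolation=cv2.INTER_CUBIC))
m=(np.abs(P[...,0]-s[0])<60)&(np.abs(P[...,1]-s[1])<80)&(np.linalg.norm(P-D,axis=-1)>12)&(P[...,2]<150)&(P[...,2]>40)
q=P[m]; print(len(q),np.percentile(q[:,2],[0,2,10])); b=q[q[:,2]<138]; print(b.min(0),b.max(0))
E
```

```text
shift [0.1079 0.0011 0.0023] turn [ 0.  -0.2 -0. ]  t 14.2 gap 38.2 pos [ 475.8 -346.1  121.9] F [ 0.1  0.3 -0.4] j [-41.  10.  94.   0.  77. -44.]
337 [ 41.7010121  118.86371105 124.34562477]
[ 450.67526593 -409.07570842   41.7010121 ] [ 500.59011647 -284.45142196  137.98102293]
```

View pics/cc.png

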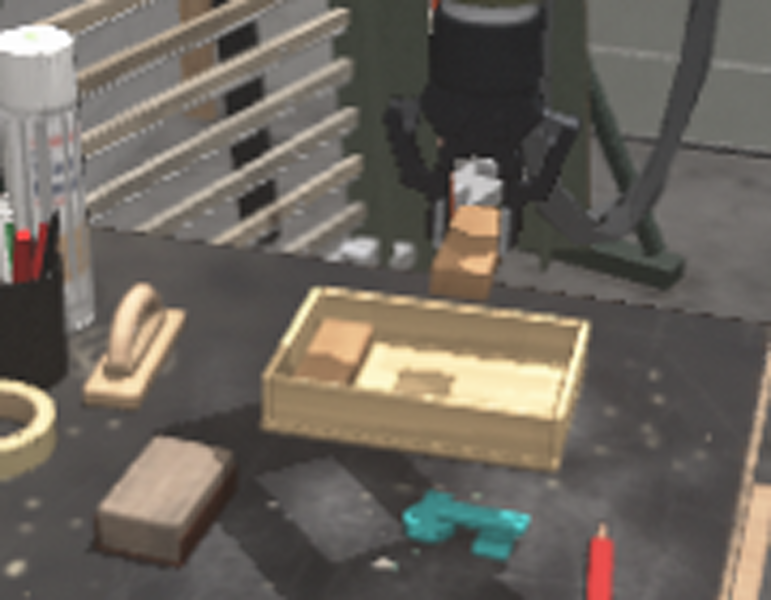

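The offcut is held level over the right box at crop (467,255). I'll check its end margins, using depth only.

```bash
python3 - <<'E'
from h import *
im,P=cloud("side")
m=(np.abs(P[...,0]-476)<40)&(np.abs(P[...,1]+346)<80)&(P[...,2]<143)&(P[...,2]>100)
q=P[m]; f=q[q[:,1]>np.percentile(q[:,1],80)]; print(len(q),q.min(0),q.max(0),np.percentile(q[:,1],[90,98]))
e=q[(q[:,2]<138)];print(np.median(e,0),np.percentile(e[:,0],[3,97]))
t=q[q[:,2]>138]; print(cv2.minAreaRect(t[:,:2].astype(np.float32)))
E
```

```text
309 [ 443.98726201 -402.34219445  117.29100608] [ 507.76558368 -285.27418848  142.80869555] [-290.42036047 -287.62824916]
[ 473.06430332 -292.7894755   131.17888313] [453.06915416 493.35774477]
((475.1690673828125, -344.40423583984375), (112.70479583740234, 62.200828552246094), 81.6672134399414)
```

Request:
carry_out --commands '[0.0, 0.001, 0.002, 0, 0, 0, 1, 0.05, 0.001, 0.002, 0, 0, 0, 1, 0.09, 0.001, 0.002, 0, 0, 0, 1, 0.1, 0.001, 0.002, 0, 0, 0, 1, 0.106, 0.001, 0.002, 0, 0, 0, 1, 0.109, 0.001, 0.002, 0, 0, 0, 1, 0.109, 0.001, 0.002, 0, 0, 0, 1]'

```text
time: 15.18
tool_pos: [478.3, -348.8, 15.1]
tcp_rot: [110.5, 89.8, 23.6]
ft_force: [0.4, 0.2, -1.0]
finger_gap: 38.3
```

Request:
carry_out --commands '[0.002, 0, 0, 0, 0, 0, 1, 0.003, 0, 0, 0, 0, 0, 1, 0.003, 0, 0, 0, 0, 0, 1]'

```text
time: 15.55
tool_pos: [478.3, -348.8, 12.2]
tcp_rot: [109.6, 89.8, 22.6]
ft_force: [-0.6, 0.9, -0.6]
finger_gap: 38.3
```

Request:
carry_out --commands '[0.001, 0, 0, 0, 0, 0, 1, 0.001, 0, 0, 0, 0, 0, 1, 0.001, 0, 0, 0, 0, 0, 1]'

```text
time: 15.92
tool_pos: [478.3, -348.8, 11.2]
tcp_rot: [110.3, 89.8, 23.4]
ft_force: [0.1, 0.3, -1.2]
finger_gap: 38.3
```

Request:
carry_out --commands '[0.001, 0, 0, 0, 0, 0, 1, 0.0015, 0, 0, 0, 0, 0, 1, 0.0015, 0, 0, 0, 0, 0, 1]'

```text
time: 16.3
tool_pos: [478.4, -348.9, 10.8]
tcp_rot: [108.7, 89.8, 21.8]
ft_force: [-4.1, 3.5, 10.0]
finger_gap: 38.3
```

Contact at 10.8. Release and rise.

Request:
carry_out --commands '[0, 0, 0, 0, 0, 0, -0.5, 0, 0, 0, 0, 0, 0, -0.5, 0, 0, 0, 0, 0, 0, -0.5, 0, 0, 0, 0, 0, 0, -0.5, -0.03, 0, 0, 0, 0, 0, -0.5, -0.08, 0, 0, 0, 0, 0, -0.5, -0.13, 0, 0, 0, 0, 0, -0.5, -0.18, 0, 0, 0, 0, 0, -0.5, -0.2, 0, 0, 0, 0, 0, -0.5, -0.2, 0, 0, 0, 0, 0, -0.5]'

```text
time: 17.55
tool_pos: [478.5, -349.8, 212.2]
tcp_rot: [78.1, 89.7, -8.8]
ft_force: [-0.9, 0.1, -1.0]
finger_gap: 64.1
```

```bash
python3 - <<'E'
from h import *
im,P=cloud("side"); s=sense(); print(s["time"],s["tool_pos"],s["finger_gap"],s["qd"].round(1))
a=cv2.resize(im[120:200,270:370],(500,400),interpolation=cv2.INTER_CUBIC)
b=cv2.resize(im[265:375,140:290],(300,220)); o=np.zeros((400,800,3),np.uint8);o[:,:500]=a;o[:220,500:]=b;save("cd.png",o)
for n,(x0,x1,y0,y1) in dict(offcut=(462,495,-398,-300),arm=(507,520,297,350)).items():
    q=P[(P[...,0]>x0)&(P[...,0]<x1)&(P[...,1]>y0)&(P[...,1]<y1)&(P[...,2]<60)&(P[...,2]>15)]
    A=np.c_[q[:,:2]-q[:,:2].mean(0),np.ones(len(q))];c=np.linalg.lstsq(A,q[:,2],rcond=None)[0];print(n,len(q),"z",c[2].round(1),"slopes deg",np.degrees(c[:2]).round(1))
E
```

```text
17.6 [ 477.64901987 -349.02849165  209.91194877] 63.7993108801902 [-0.1  1.4  2.1 -0.  -0.1 -0.1]
offcut 132 z 28.9 slopes deg [-0.2  0.8]
arm 137 z 26.6 slopes deg [-0.8  1.2]
```

View pics/cd.png

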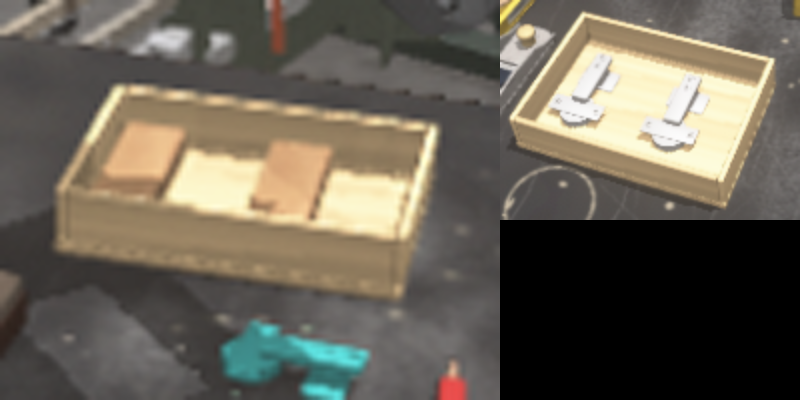

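Both pieces lie flat in their boxes: the offcut at (295,178) and the hinge at (675,110). Their tops are at z ≈ 28.9 and 26.6 (expected 28 and 26) with about 1° of slope. Handing in.

```bash
python3 -c "
from bench import order
print(order.hand_in())"
```

```text
the job is handed in; nothing more can be done
None
```

I put the loose grey hinge into the left box with the hinge, then the oak offcut into the right box with the offcut, and handed the job in at about 17.6 s.

- **Final checks:** both pieces lie on the box floor, clear of the walls and of the pieces already there. Their tops measured 26.6 mm (hinge, 26 expected) and 28.9 mm (offcut, 28 expected), with slopes of about 1° or less. The gripper was open and some 200 mm above the boxes.
- **Forces:** readings at the end of each move stayed under about 20 N at the wrist.
- **What disagreed:** the camera showed the fingertips about 9 to 15 mm above the reported TCP with the gripper part open, while `r.nose_length` says 22 mm ahead of it. I set the grasp heights from the depth images and contact force instead. The finger gap also read about 2 mm below the stated widths on both parts.

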